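# Shift the tube roller mixer into third

## Robot

A 6-joint arm with a two-finger parallel gripper is mounted at the origin on a cart in front of the work surface, level with it; the furniture and walls round the work are solid. World frame = base frame: x ahead of the robot, y to its left, z up, the work surface at z = 0. Lengths are in m, angles in rad, forces in N, time in s.
With the tool pointing down it reaches from about 0.325 to 0.775 m from the base axis. Payload 5.5 kg.
Tool frame: the origin (TCP) lies between the finger pads; the fingertips stand 8 mm ahead of it and the grasp point (between the pads) lies 11 mm behind it (tcp_to_tips is the distance from the TCP to the fingertips, in m); z points along the fingers, y is the direction in which the jaws open and shut (so a half turn about z gives the same grasp; the last joint's range is limited). The gripper opens to 88 mm and grips with 3 to 60 N. Pads are 20 mm wide; open, the fingers measure 115 mm over their backs; the gripper's body (75 mm by 178 mm) begins 61 mm behind the grasp point.
Start: joints at [-1.26, 0.091, 1.231, -0, 1.82, -0.057], TCP at [0.216, -0.56, 0.231] pointing down, gripper open.
Joint ranges: [-2.87, 2.87], [-0.86, 2.18], [0.17, 2.46], [-1.51, 4.65], [0.06, 2.69], [-2.65, 2.65]. Speed limits (rad/s): [2.57, 2.57, 3.01, 3.14, 3.14, 3.14].

## Interface

Orientations are given as a unit quaternion [w, x, y, z].
In Python, from bench import * gives the robot as it stands. Calls block until the motion is done:
- move_to(position, orientation): joint-space move of the TCP to a pose.
- move_l(position, speed=0.15, orientation=None): straight line of the TCP; orientation=None keeps the orientation; speed is the mean speed in m/s.
- movej(angles): joint-space move.
- gripper_open() and close(): open the fingers fully, or close them until they stop; the grip force is fixed at half the most.
- hold(seconds).
- inverse_kinematics(position, orientation): joint angles nearest the present ones, or None.
- state(): the state.
- get_image(name): name is "scene" or "top" or "wrist"; returns a dict with "frame" (400x640x3 uint8, blue, green, red), "depth" (400x640 float32, m along the optical axis (not along the pixel's ray), 0 where there is no reading), "camera_matrix" (3x3 intrinsics, pixels), "view" (4x4, takes a point from world to camera coordinates). Camera axes: x right, y up, looking along -z (the intrinsics and any distortion apply to the point x, -y, -z); pixel columns grow to the right and rows downward; lengths in m; the calibration is good to about 2 mm. A picture is of the moment at which its call begins.
A pose or a line that the arm cannot do raises IKError and nothing moves.
- job_done(): hands the job in, once; it reports no verdict.
The state is a dict: "time": time; "joint_pos": joint angles; "dq": joint speeds; "joint_torque": joint torques, N m; "ee_pos": TCP position; "ee_rot": TCP orientation; "ft_force": force on the tool from outside, world axes, zero at the start; "moment": the same for the moment, N m; "finger_gap": finger opening in m.
Only numpy, scipy, OpenCV 4.12 (cv2) and the standard library are available. Lean on these libraries where they do the work, as an engineer would, in place of code of your own. Each camera call takes 0.05 s, during which the arm holds its last target.

## Task

The gear lever of the white tube roller mixer stands somewhere in the left lane of its H-shaped gate. Using only the fingertips, never pinching the knob, gently push the lever to the crossbar, across to the right, then forward (away from the robot) until it is fully home in the third slot, the far right one with three red dots; it must not go into the fourth slot, near right. Then take the hand away, and leave the tubes, bottles and other things where they stand.

Things in the scene. Friction and masses are not known exactly. Their poses are not given: they have to be found in the camera images.
- mixer: White tube roller mixer, fixed. Frame: origin on the worktop under the gate's centre, x forward, y left, z up; turned up to 0.28 rad. In mm: console x -70..70, y -100..100, top (aluminium gate plate) z 54; roller bed x 70..132, up to z 61. H gate, slots 20 wide: left lane at y +28, right lane y -28, crossbar at x 0. Dots mark slot 1 far left, 2 near left, 3 far right (red), 4 near right.
- knob (a point): Centre of the lever's knob, 101 mm above the worktop. Black block, 32 mm over opposite red pads in mixer x and y (pads 20 wide, 24 high, 4 thick), from 85 to 117 mm above the worktop; under it a steel shaft, 12 mm diameter, down to the plate. The lever stays upright, slides only in mixer x and y, does not turn and cannot be lifted.
- neutral_left (a point): Point on the gate plate's top where the crossbar meets the left lane (mixer x = 0, y = +28 mm); the lever's axis is there when both joints read 0.
- neutral_right (a point): Point on the plate's top where the crossbar meets the right lane (mixer x = 0, y = -28 mm); lever_across 0.056, lever_along 0.
- slot3 (a point): Point on the plate's top where the lever's axis stands when fully home in the third slot (mixer x = +32 mm, y = -28 mm).
- lever_across (a joint): Lever position across the gate, m: 0 left lane (at the start), 0.056 (stop) right lane. It can cross only with lever_along within about +-0.004 (corners rounded, 5 mm), and run along the right lane only with lever_across above 0.052. Friction 2 N, some damping (12 N per m/s), no spring: stays where left. 2 to 5 N moves it.
- lever_along (a joint): Lever position along the lanes in m: 0 at the crossbar, +0.032 (stop) fully forward in slot 1 or 3, -0.032 (stop) fully back in slot 2 or 4. Starts anywhere between. Friction 2 N; stays where it is left.
- pad_near: Red pad on the near (-x) side of the knob, fixed to it; origin at the pad's centre, 14 mm from the knob's axis, its outer face 16 mm from that axis. Opposite pads must not be pressed by the fingers at the same time (that is a pinch).
- pad_far: Red pad on the far (+x) side of the knob, fixed to it; origin at the pad's centre, 14 mm from the knob's axis, its outer face 16 mm from that axis. Opposite pads must not be pressed by the fingers at the same time (that is a pinch).
- pad_left: Red pad on the left (+y) side of the knob, fixed to it; origin at the pad's centre, 14 mm from the knob's axis, its outer face 16 mm from that axis. Opposite pads must not be pressed by the fingers at the same time (that is a pinch).
- pad_right: Red pad on the right (-y) side of the knob, fixed to it; origin at the pad's centre, 14 mm from the knob's axis, its outer face 16 mm from that axis. Opposite pads must not be pressed by the fingers at the same time (that is a pinch).
- tube_blue: Loose bystander: blue-capped 50 ml tube standing upright right of the mixer, 36 dia x 114 mm; origin at the centre of its underside.
- tube_orange: Loose bystander: orange-capped 50 ml tube standing upright right of the mixer, 36 dia x 114 mm; origin at the centre of its underside.
- cover_box: Loose bystander: small blue and white box left of the mixer, 27x27x16 mm; origin at the centre of its underside.
- petri: Loose bystander: clear petri dish, 90 dia x 15 mm; origin at the centre of its underside.
- stain_violet: Loose bystander: violet dropper bottle, 37 dia x 97 mm; origin at the centre of its underside.
- stain_red: Loose bystander: red dropper bottle, 37 dia x 97 mm; origin at the centre of its underside.

How it is judged:
On the way, in this order (a step that is already met when the one before it is completed fails the run):
1. the lever is pushed through the crossbar to the right side of the gate (value of joint lever_across above 0.046 m).
2. the lever is in the third slot (value of joint lever_across above 0.046 m and value of joint lever_along above 0.026 m), for 0.1 s.
At the end, for the whole second after the job is handed in: The lever rests in the third slot (far right), within 5 mm of its end stop, at rest (under 10 mm/s); the bystanders stand upright (within 0.2 rad) (value of joint lever_across above 0.046 m and value of joint lever_along between 0.027 and 0.036 m and velocity of joint lever_along between -0.01 and 0.01 m/s and angle between each of tube_blue, tube_orange, cover_box, petri, stain_violet, stain_red's own z axis and vertical below 0.2 rad); the robot touches nothing.
It fails at once if the lever is forced: a finger presses a pad of the knob with more than 40 N (contact force between any of pad_near, pad_far, pad_left, pad_right and the fingers above 40 N).
It fails at once if the knob is pinched: opposite pads pressed by the fingers at once (over 1 N each) (contact force between each of pad_near, pad_far and the fingers above 1 N or contact force between each of pad_left, pad_right and the fingers above 1 N).
It fails at once if the lever goes into the fourth slot, near right (more than 12 mm back from the crossbar) (value of joint lever_across above 0.046 m and value of joint lever_along below -0.012 m).
It fails at once if a bystander is moved more than 15 mm or lifted (distance of any of tube_blue, tube_orange, cover_box, petri, stain_violet, stain_red from where it was at the start of the episode above 0.015 m).
It also fails if it takes over 48 s, if anything falls off the work surface, if the arm or the gripper's body presses on something with over 40 N, if the wrist force passes 120 N, or if a joint passes its speed limit or range.

## Working session

There is one attempt and no reset: what is moved stays moved. The work goes in short steps, each a Python script; the robot and the scene stay as the last script left them, time stands still between calls to the robot, and variables do not carry over. Pictures are saved under pics/ and viewed, and the job is handed in when it is done.

```bash
ls; mkdir -p pics; python3 - <<'E'
from bench import *
import cv2, numpy as np, pickle
s=state(); print(s)
for n in ["scene","top"]:
    im=get_image(n); cv2.imwrite(f"pics/{n}0.png",im["frame"]); pickle.dump(im,open(f"{n}0.pkl","wb"))
    print(n, im["camera_matrix"], im["view"], [k for k in im])
E
```

```text
pics
{'time': 0.0, 'joint_pos': array([-1.25972849e+00,  9.18451447e-02,  1.23185324e+00, -1.19867343e-05,
        1.81978661e+00, -5.67206539e-02]), 'dq': array([6.97869360e-04, 1.69403889e-03, 6.39908529e-04, 1.64265404e-03,
       1.55997414e-04, 7.61204714e-05]), 'joint_torque': array([ 9.09924211e-05, -4.46448827e+01, -4.06444395e+01,  6.97697815e-02,
        2.93858838e-02, -1.66095610e-04]), 'ee_pos': array([ 0.2156316 , -0.55962295,  0.22953351]), 'ee_rot': array([-9.37792008e-04,  9.83138878e-01,  1.82858008e-01, -1.25766752e-04]), 'ft_force': array([-0.04922838, -0.10039875, -0.35733261]), 'moment': array([-0.04000897, -0.01249939, -0.0089146 ]), 'finger_gap': 0.08736258022973624}
scene [[419.72786058   0.         322.3102609 ]
 [  0.         419.72786058 197.78063378]
 [  0.           0.           1.        ]] [[-0.90048392 -0.43481592  0.00798888  0.48601268]
 [ 0.27424419 -0.5534986   0.78640284 -0.18892598]
 [-0.33751864  0.71033402  0.61766233 -1.26270576]
 [ 0.          0.          0.          1.        ]] ['frame', 'depth', 'camera_matrix', 'view']
top [[414.06921448   0.         322.93856532]
 [  0.         414.06921448 198.59052956]
 [  0.           0.           1.        ]] [[-0.02092968 -0.99969031 -0.01346212  0.10455246]
 [ 0.9844483  -0.02295597  0.17416822 -0.53432063]
 [-0.17442332 -0.00960748  0.98462389 -1.13008426]
 [ 0.          0.          0.          1.        ]] ['frame', 'depth', 'camera_matrix', 'view']
```

View pics/top0.png

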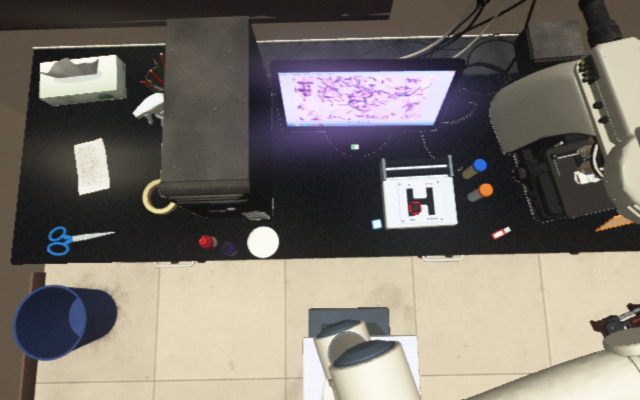

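View pics/scene0.png

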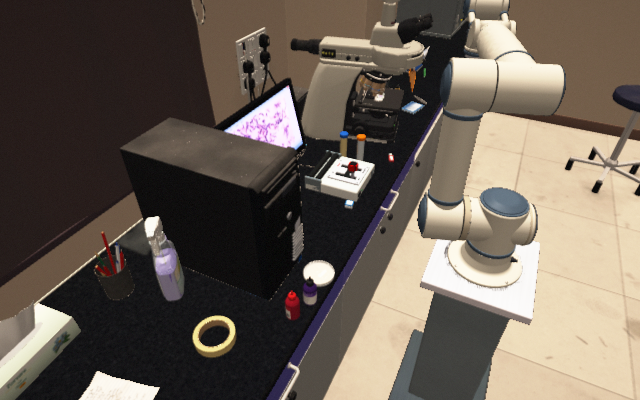

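```bash
cat > h.py <<'E'
import numpy as np, cv2
def ray(im,u,v):
    K=im["camera_matrix"];V=im["view"];R=V[:3,:3];t=V[:3,3]
    d=np.array([(u-K[0,2])/K[0,0],-(v-K[1,2])/K[1,1],-1.])
    return -R.T@t, R.T@d
def onz(im,u,v,z):
    c,d=ray(im,u,v); return c+d*(z-c[2])/d[2]
def proj(im,p):
    K=im["camera_matrix"];V=im["view"]; q=V[:3,:3]@np.asarray(p)+V[:3,3]
    return np.array([K[0,0]*q[0]/-q[2]+K[0,2], K[1,1]*-q[1]/-q[2]+K[1,2]])
E
python3 - <<'E'
import pickle
from h import *
im=pickle.load(open("top0.pkl","rb")); f=im["frame"]
c=f[145:240,365:500]; cv2.imwrite("pics/topz.png",cv2.resize(c,None,fx=5.9,fy=5.9,interpolation=cv2.INTER_NEAREST))
im2=pickle.load(open("scene0.pkl","rb")); c=im2["frame"][125:220,300:400]; cv2.imwrite("pics/scz.png",cv2.resize(c,None,fx=6,fy=6,interpolation=cv2.INTER_NEAREST))
# console top by height from depth
D=im["depth"];v,u=np.mgrid[0:400,0:640]
K=im["camera_matrix"];V=im["view"];R=V[:3,:3];t=V[:3,3]
P=np.stack([(u-K[0,2])/K[0,0]*D,-(v-K[1,2])/K[1,1]*D,-D],-1)
W=(P-t)@R
m=(W[...,2]>.045)&(W[...,2]<.06)&(D>0)&(u>370)&(u<470)&(v>150)&(v<240)
m&=(f.min(2)>110)
m=cv2.morphologyEx(m.astype(np.uint8),cv2.MORPH_CLOSE,np.ones((3,3)))
n,l,s,ce=cv2.connectedComponentsWithStats(m); i=1+s[1:,4].argmax(); print(s[i],ce[i])
cn=max(cv2.findContours((l==i).astype(np.uint8),0,1)[0],key=cv2.contourArea)
pts=np.array([onz(im,*q[0],.054)[:2] for q in cn],np.float32)
r=cv2.minAreaRect(pts*1000);print(r,cv2.boxPoints(r))
hsv=cv2.cvtColor(f,cv2.COLOR_BGR2HSV)
red=((hsv[...,0]<10)|(hsv[...,0]>170))&(hsv[...,1]>120)&(hsv[...,2]>60)&(u>395)&(u<450)&(v>185)&(v<225)
for a,b in zip(*np.nonzero(red)): print((b,a),f[a,b],W[a,b].round(3))
E
```

```text
[ 382  156   75   72 3055] [418.4893617  200.43731588]
((549.9168090820312, -177.810546875), (197.91551208496094, 199.69056701660156), 1.1985410451889038) [[ 448.89227  -80.05701]
 [ 453.06915 -279.70386]
 [ 650.94135 -275.5641 ]
 [ 646.76447  -75.91724]]
(np.int64(416), np.int64(201)) [ 50  49 104] [ 0.523 -0.171  0.048]
(np.int64(417), np.int64(201)) [ 51  48 102] [ 0.523 -0.173  0.049]
(np.int64(411), np.int64(202)) [ 52  49 103] [ 0.51  -0.143  0.112]
(np.int64(412), np.int64(202)) [ 50  47 156] [ 0.51  -0.146  0.112]
(np.int64(413), np.int64(202)) [ 51  51 183] [ 0.51  -0.148  0.114]
(np.int64(414), np.int64(202)) [ 52  51 196] [ 0.51  -0.151  0.113]
(np.int64(415), np.int64(202)) [ 53  57 225] [ 0.51  -0.153  0.114]
(np.int64(416), np.int64(202)) [ 52  57 237] [0.331 0.081 1.207]
(np.int64(417), np.int64(202)) [ 54  57 236] [ 0.51 -0.16  0.11]
(np.int64(418), np.int64(202)) [ 54  52 195] [ 0.51  -0.163  0.109]
(np.int64(419), np.int64(202)) [52 47 99] [ 0.52  -0.179  0.049]
(np.int64(411), np.int64(203)) [ 41  39 106] [ 0.507 -0.143  0.114]
(np.int64(412), np.int64(203)) [ 46  
[... 3448 characters left out ...]
26] [ 0.48  -0.146  0.115]
(np.int64(414), np.int64(213)) [ 42  45 228] [ 0.481 -0.15   0.109]
(np.int64(415), np.int64(213)) [ 46  45 228] [ 0.48  -0.152  0.113]
(np.int64(416), np.int64(213)) [ 43  44 223] [ 0.48  -0.155  0.111]
(np.int64(417), np.int64(213)) [ 48  46 208] [ 0.48  -0.157  0.112]
(np.int64(418), np.int64(213)) [ 76  72 202] [ 0.48 -0.16  0.11]
(np.int64(411), np.int64(214)) [42 41 82] [ 0.479 -0.143  0.103]
(np.int64(412), np.int64(214)) [ 42  39 121] [ 0.479 -0.145  0.106]
(np.int64(413), np.int64(214)) [ 40  39 137] [ 0.479 -0.148  0.104]
(np.int64(414), np.int64(214)) [ 47  42 142] [ 0.479 -0.152  0.101]
(np.int64(415), np.int64(214)) [ 81  74 155] [ 0.479 -0.154  0.102]
```

View pics/topz.png

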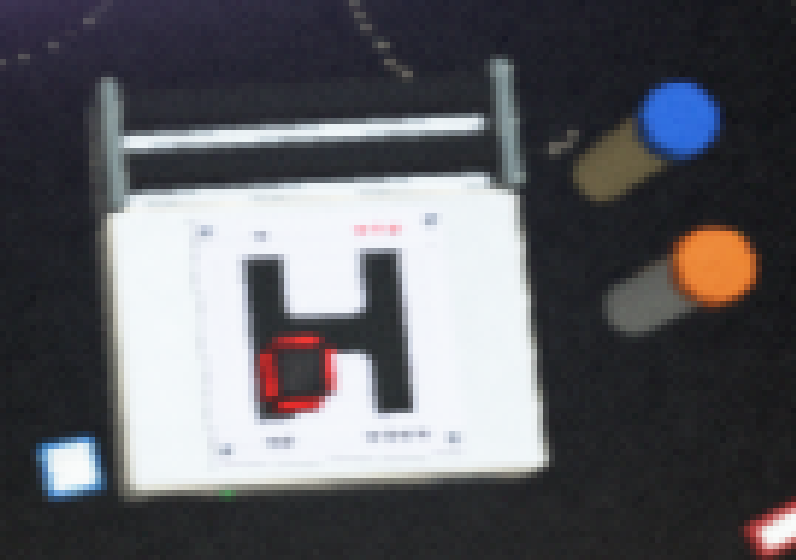

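View pics/scz.png

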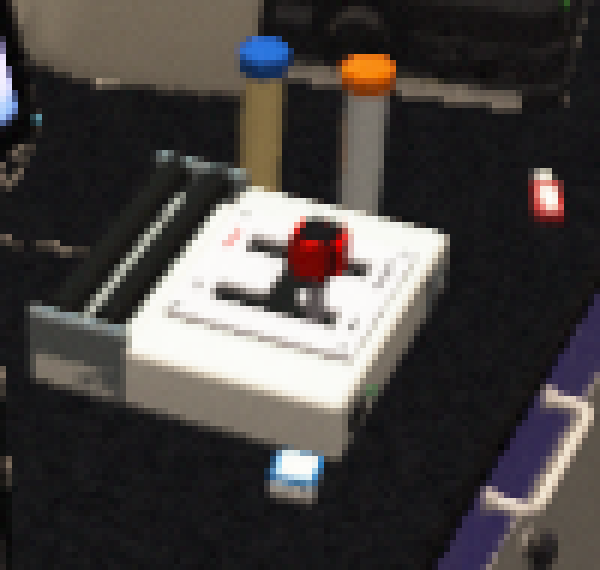

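```bash
python3 - <<'E'
import pickle
from h import *
im=pickle.load(open("top0.pkl","rb"))
f=lambda x,y,z: onz(im,x/5.9+364.5,y/5.9+144.5,z)[:2]
print("screws");S=[f(*p,.054) for p in [(205,231),(431,218),(453,438),(225,449)]];print(np.round(S,4),np.mean(S,0))
print("console");C=[f(*p,.054) for p in [(112,213),(520,190),(548,465),(128,492)]];print(np.round(C,4),np.mean(C,0))
L=[f(*p,.054) for p in [(243,256),(283,256),(362,250),(402,250),(413,412),(374,412)]];print(np.round(L,4))
for Q in (S,C):
  print([np.arctan2(*(d:=Q[i]-Q[j])[::-1]) for i,j in ((0,3),(1,2))],[np.arctan2(-(d:=Q[i]-Q[j])[0],d[1]) for i,j in ((0,1),(3,2))])
K=[f(*p,z) for p,z in [((296,338),.113),((330,370),.113),((300,405),.113),((267,375),.113)]];print(np.round(K,4),np.mean(K,0))
for n,p,z in (("orange",(715,265),.114),("blue",(680,118),.114),("box",(75,466),.016)): print(n,f(*p,z))
E
```

```text
screws
[[ 0.5734 -0.1249]
 [ 0.5772 -0.2337]
 [ 0.4705 -0.2367]
 [ 0.4677 -0.1287]] [ 0.5222002  -0.18099203]
console
[[ 0.5833 -0.0806]
 [ 0.5899 -0.2773]
 [ 0.4567 -0.2805]
 [ 0.4483 -0.0819]] [ 0.5195666  -0.18008801]
[[ 0.5607 -0.1424]
 [ 0.5602 -0.1616]
 [ 0.5623 -0.1996]
 [ 0.5618 -0.2187]
 [ 0.4834 -0.2187]
 [ 0.4838 -0.2002]]
[np.float64(0.03651787377048209), np.float64(0.028373002509650292)] [np.float64(0.034946303791706046), np.float64(0.025963590279270882)]
[np.float64(0.009564112026653863), np.float64(0.023607943046565726)] [np.float64(0.03374045316412149), np.float64(0.042065539205735095)]
[[ 0.5105 -0.1528]
 [ 0.4955 -0.1672]
 [ 0.4799 -0.1528]
 [ 0.4939 -0.1387]] [ 0.49496218 -0.15289624]
orange [ 0.53952226 -0.34412486]
blue [ 0.60852878 -0.33427733]
box [ 0.46551367 -0.06204836]
```

```bash
cat >> h.py <<'E'
YAW=0.03; C0=np.array([0.5215,-0.181])
ex=np.array([np.cos(YAW),np.sin(YAW)]); ey=np.array([-np.sin(YAW),np.cos(YAW)])
Q=[0,np.cos(YAW/2),np.sin(YAW/2),0]
def M(x,y,z): # mixer mm -> world
    p=C0+ex*x/1000+ey*y/1000; return [float(p[0]),float(p[1]),z/1000]
def toM(p):
    d=np.asarray(p)[:2]-C0; return np.array([d@ex,d@ey])*1000
def fm(s): return np.array([s["ft_force"][:2]@ex,s["ft_force"][:2]@ey,s["ft_force"][2]])
E
python3 - <<'E'
from bench import *
from h import *
p=state()["ee_pos"]
q=state()["ee_rot"]
move_l([0.165,-0.428,0.24],0.25)
close()
move_to(M(-70,28,180),Q)
s=state(); print(s["time"],s["ee_pos"],toM(s["ee_pos"]),fm(s),s["finger_gap"])
for n in ["top","scene","wrist"]:
    im=get_image(n); cv2.imwrite(f"pics/{n}1.png",im["frame"])
E
```

```text
3.6417 [ 0.45050907 -0.15580827  0.1801929 ] [-70.20335154  27.30980638] [0.53128186 0.47255938 0.63023476] 0.00031876434845901053
```

View pics/wrist1.png

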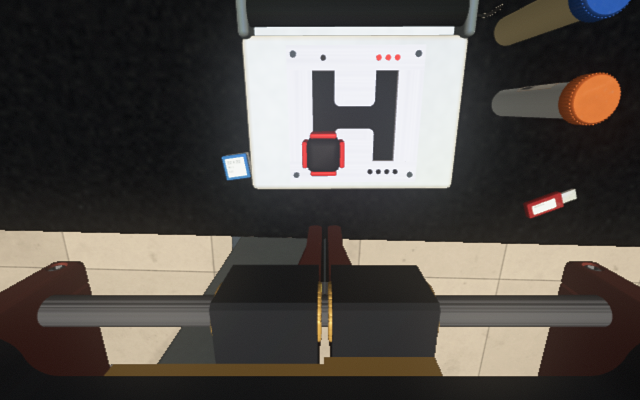

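View pics/scene1.png

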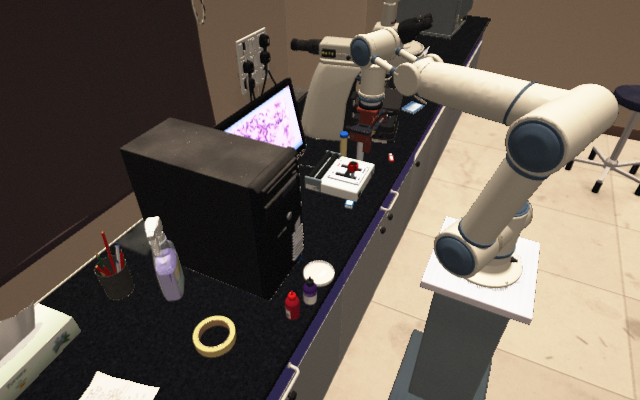

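```bash
python3 - <<'E'
from bench import *
from h import *
import pickle
im=get_image("wrist"); pickle.dump(im,open("w.pkl","wb")); f=im["frame"]
g=cv2.cvtColor(f,cv2.COLOR_BGR2GRAY); hsv=cv2.cvtColor(f,cv2.COLOR_BGR2HSV)
S=[]
for u,v in [(293,54),(419,54),(409,175),(297,175)]:
    w=g[v-6:v+7,u-6:u+7].astype(float); k=np.clip(190-w,0,None); yy,xx=np.mgrid[-6:7,-6:7]
    a=u+(k*xx).sum()/k.sum(); b=v+(k*yy).sum()/k.sum(); S.append(onz(im,a,b,.054)[:2]); print(a,b,S[-1])
S=np.array(S); print("c",S.mean(0),"yaw",[np.arctan2(*(S[i]-S[j])[::-1]) for i,j in((0,3),(1,2))],[np.arctan2(-(d:=S[i]-S[j])[0],d[1]) for i,j in ((0,1),(3,2))])
W=g<70; W[:60]=0;W[180:]=0;W[:,:305]=0;W[:,405:]=0
# right lane/slot edges row 145, 90; top/bottom ends
for v in (90,145): 
    r=np.nonzero(g[v,350:402]<100)[0]+350
    print(v,[onz(im,e,v,.054)[:2] for e in (r.min()-.5,r.max()+.5)],r.min(),r.max())
red=(((hsv[...,0]<10)|(hsv[...,0]>170))&(hsv[...,1]>140)&(hsv[...,2]>60)).astype(np.uint8); red[:120]=0;red[185:]=0;red[:,:290]=0;red[:,360:]=0
v,u=np.nonzero(red); print("knob px",u.min(),u.max(),v.min(),v.max())
P=np.array([onz(im,(u.min()+u.max())/2,v.max(),.113)[:2],onz(im,u.min()-.5,150,.113)[:2],onz(im,u.max()+.5,150,.113)[:2],onz(im,323,v.min(),.113)[:2]]);print(P)
z=f[30:200,220:480]; cv2.imwrite("pics/w2.png",cv2.resize(z,None,fx=3,fy=3,interpolation=cv2.INTER_CUBIC))
E
```

```text
292.38926681783823 53.54572940287226 [ 0.57145108 -0.12577628]
418.3500352858151 52.97635850388144 [ 0.57496028 -0.23404116]
409.079721776351 174.22257891920813 [ 0.46874217 -0.23738179]
296.0142700329308 174.67124039517014 [ 0.46523714 -0.12912641]
c [ 0.52009767 -0.18158141] yaw [np.float64(0.03153096117916005), np.float64(0.031440335458514504)] [np.float64(0.03240176644409918), np.float64(0.03236619845068959)]
90 [array([ 0.54390072, -0.19948163]), array([ 0.54442775, -0.21811284])] 376 396
145 [array([ 0.49550035, -0.20127248]), array([ 0.49600163, -0.21897747])] 374 392
knob px 302 343 133 175
[[ 0.47823071 -0.15452577]
 [ 0.49664734 -0.13849734]
 [ 0.4975266  -0.1695502 ]
 [ 0.5094322  -0.15405964]]
```

View pics/w2.png

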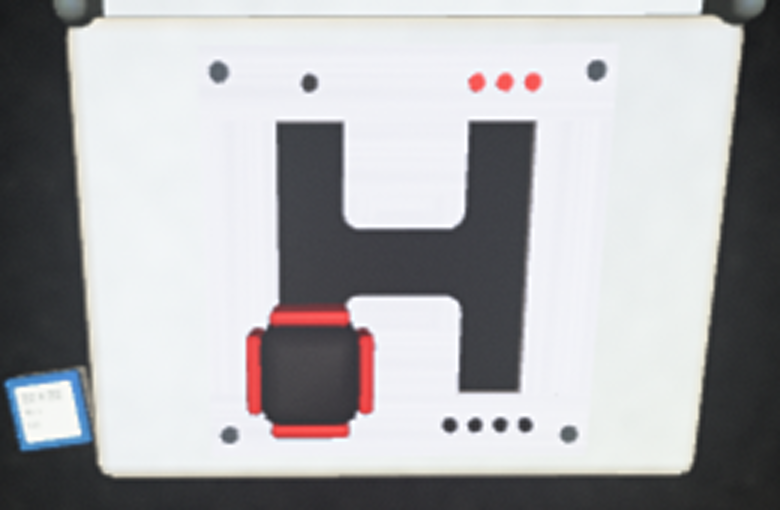

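```bash
sed -i 's/YAW=0.03;.*/YAW=0.032; C0=np.array([0.5205,-0.1815])/' h.py
cat >> h.py <<'E'
def knob(im):
    """knob centre in mixer mm, from red pads' bounding box in wrist image near knob"""
    hsv=cv2.cvtColor(im["frame"],cv2.COLOR_BGR2HSV); D=im["depth"]
    K=im["camera_matrix"];V=im["view"]
    v,u=np.mgrid[0:400,0:640]
    P=np.stack([(u-K[0,2])/K[0,0]*D,-(v-K[1,2])/K[1,1]*D,-D],-1)
    W=(P-V[:3,3])@V[:3,:3]
    red=((hsv[...,0]<10)|(hsv[...,0]>170))&(hsv[...,1]>140)&(hsv[...,2]>60)&(W[...,2]>.1)&(W[...,2]<.122)&(np.hypot(W[...,0]-C0[0],W[...,1]-C0[1])<.09)
    pts=np.array([toM(onz(im,a,b,.113)) for b,a in zip(*np.nonzero(red))])
    if len(pts)<10: return None
    return pts.min(0),pts.max(0),(np.percentile(pts,1,axis=0)+np.percentile(pts,99,axis=0))/2
E
python3 - <<'E'
from bench import *
from h import *
move_l(M(-70,27,98),0.15,Q)
print(knob(get_image("wrist")))
f0=fm(state()); print(f0)
x=-62
move_l(M(x,27,98),0.05)
for x in np.arange(-60,-40,1.0):
    move_l(M(x,27,98),0.03); s=state(); f=fm(s)-f0
    print(x,toM(s["ee_pos"]).round(1),f.round(2),round(s["time"],2))
    if f[0]<-1.2: break
E
```

```text
(array([-41.17560209,  12.36298998]), array([-9.35362752, 43.36309931]), array([-25.72267477,  27.8751976 ]))
[ 0.03065421  0.15556009 -0.50702498]
-60.0 [-59.9  27. ] [ 0.52 -0.6   0.25] 5.15
-59.0 [-59.  27.] [ 0.4  -0.15  1.02] 5.4
-58.0 [-58.  27.] [-0.08  0.38  1.18] 5.65
-57.0 [-57.  27.] [ 0.1  -0.83  0.64] 5.9
-56.0 [-56.  27.] [-0.48  0.06  1.17] 6.15
-55.0 [-55.  27.] [-1.24 -0.61  0.32] 6.4
```

```bash
python3 - <<'E'
from bench import *
from h import *
import pickle
for x in (-50,-40,-31):
    move_l(M(x,27,98),0.04); s=state(); print(x,toM(s["ee_pos"]).round(1),fm(s).round(2),round(s["time"],2))
im=get_image("wrist"); pickle.dump(im,open("w3.pkl","wb")); print(knob(im)); cv2.imwrite("pics/w3.png",im["frame"])
E
```

```text
-50 [-49.9  27. ] [-1.29 -0.57  0.27] 6.67
-40 [-39.6  27. ] [-1.96 -0.25 -0.18] 7.08
-31 [-30.7  27.1] [-0.38  0.42 -0.35] 7.45
(array([-19.45363039,  12.38484692]), array([13.73113043, 43.35045022]), array([-3.83871223, 27.8824142 ]))
```

View pics/w3.png

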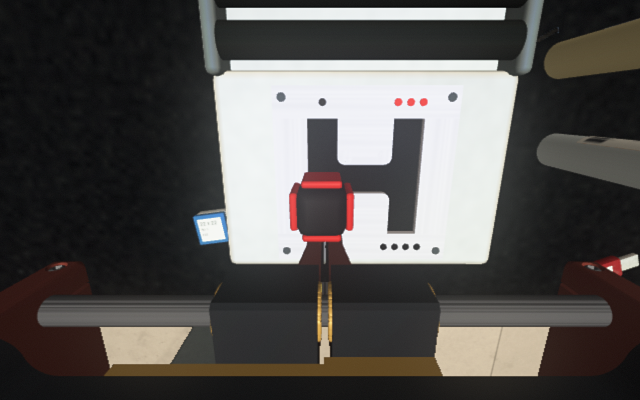

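```bash
cat >> h.py <<'E'
def sidepads(im,y0):
    hsv=cv2.cvtColor(im["frame"],cv2.COLOR_BGR2HSV)
    red=((hsv[...,0]<8)|(hsv[...,0]>172))&(hsv[...,1]>150)&(hsv[...,2]>140)
    pts=np.array([toM(onz(im,a,b,.113)) for b,a in zip(*np.nonzero(red))])
    o=[]
    for lo,hi in ((y0+12.5,y0+18),(y0-18,y0-12.5)):
        q=pts[(pts[:,1]>lo)&(pts[:,1]<hi)&(abs(pts[:,0])<55)]; o.append((q[:,0].min().round(1),q[:,0].max().round(1),np.median(q[:,1]).round(1)))
    return o
def screws(im,half=(53.2,54.2)):
    g=cv2.cvtColor(im["frame"],cv2.COLOR_BGR2GRAY); S=[]
    for sx in (1,-1):
        for sy in (1,-1):
            u,v=np.round(proj(im,M(sx*half[0],sy*half[1],54))).astype(int)
            w=g[v-6:v+7,u-6:u+7].astype(float);k=np.clip(190-w,0,None);yy,xx=np.mgrid[-6:7,-6:7]
            S.append(toM(onz(im,u+(k*xx).sum()/k.sum(),v+(k*yy).sum()/k.sum(),.054)))
    return np.array(S).round(1)
E
python3 - <<'E'
import pickle
from h import *
for n in ("w","w3"):
    im=pickle.load(open(n+".pkl","rb")); print(n,sidepads(im,28)); S=screws(im); print(S.tolist(),S.mean(0))
E
```

```text
w [(np.float64(-35.2), np.float64(-16.6), np.float64(41.9)), (np.float64(-35.3), np.float64(-16.7), np.float64(14.4))]
[[52.7, 54.1], [52.8, -54.3], [-53.6, 54.1], [-53.5, -54.2]] [-0.4   -0.075]
w3 [(np.float64(-12.9), np.float64(5.8), np.float64(41.9)), (np.float64(-12.9), np.float64(5.8), np.float64(14.0))]
[[52.6, 54.0], [52.5, -54.3], [-53.7, 54.1], [-53.8, -54.3]] [-0.6   -0.125]
```

```bash
python3 - <<'E'
from bench import *
from h import *
import pickle
move_l(M(-27.9,27,98),0.02); s=state(); print(toM(s["ee_pos"]).round(1),fm(s).round(2),round(s["time"],2))
im=get_image("wrist"); pickle.dump(im,open("w4.pkl","wb")); print(sidepads(im,28),screws(im).mean(0))
E
```

```text
[-27.9  27. ] [-1.57  0.15  0.57] 7.81
[(np.float64(-10.7), np.float64(8.1), np.float64(41.9)), (np.float64(-10.7), np.float64(8.1), np.float64(14.0))] [-0.625 -0.125]
```

```bash
python3 - <<'E'
from bench import *
from h import *
import pickle
move_l(M(-27.2,27,98),0.02)
move_l(M(-45,27,98),0.12)
im=get_image("wrist"); print("knob",sidepads(im,28),screws(im).mean(0))
move_l(M(-45,72,98),0.15)
move_l(M(-0.6,72,98),0.15)
for y in (62,52,45,35,25,15):
    move_l(M(-0.6,y,98),0.05); s=state(); f=fm(s); print(y,toM(s["ee_pos"]).round(1),f.round(2),round(s["time"],2))
    if max(abs(f))>9: break
im=get_image("wrist"); pickle.dump(im,open("w5.pkl","wb")); cv2.imwrite("pics/w5.png",im["frame"])
E
```

```text
knob [(np.float64(-9.8), np.float64(8.8), np.float64(41.9)), (np.float64(-10.4), np.float64(8.7), np.float64(14.0))] [-0.575 -0.125]
62 [-1.  61.5] [ 0.18 -0.41 -0.37] 9.71
52 [-0.6 51.8] [ 0.01 -0.63  0.28] 10.06
45 [-0.6 44.8] [-0.14  1.26 -0.15] 10.35
35 [-0.6 34.5] [-0.17  0.44 -0.3 ] 10.7
25 [-0.7 24.5] [ 0.13  0.94 -0.14] 11.05
15 [-0.7 14.5] [-0.57  0.67  0.03] 11.4
```

View pics/w5.png

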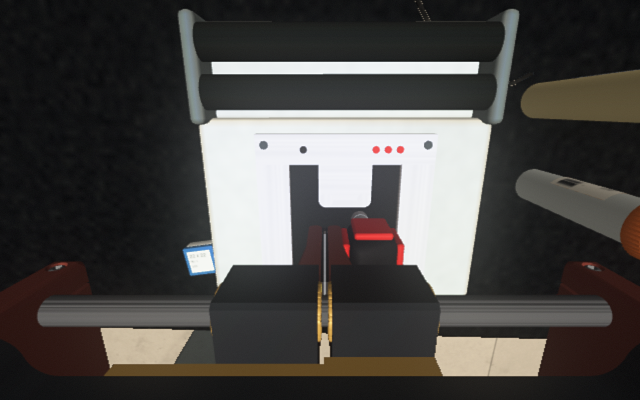

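```bash
python3 - <<'E'
from bench import *
from h import *
import pickle
for y in np.r_[8,np.arange(5,-8,-0.7)]:
    move_l(M(-0.6,y,98),0.03); s=state(); f=fm(s); print(round(y,1),toM(s["ee_pos"]).round(1),f.round(2),round(s["time"],2))
    if abs(f[1])>5: break
move_l(M(-0.6,25,98),0.1)
im=get_image("wrist"); pickle.dump(im,open("w6.pkl","wb")); cv2.imwrite("pics/w6.png",im["frame"])
E
```

```text
8.0 [-0.6  7.8] [-0.68  1.6  -0.41] 11.83
5.0 [-0.6  4.9] [-1.83  2.46 -0.94] 12.08
4.3 [-0.6  4.3] [-0.48  1.71  0.  ] 12.33
3.6 [-0.6  3.6] [ 0.49  1.81 -0.33] 12.58
2.9 [-0.6  2.8] [ 0.28  2.71 -0.6 ] 12.83
2.2 [-0.6  2.2] [-0.59  2.32 -0.92] 13.08
1.5 [-0.6  1.5] [ 0.48  1.58 -0.75] 13.33
0.8 [-0.6  0.8] [-0.03  1.48 -0.87] 13.58
0.1 [-0.6  0. ] [-0.65  1.88 -0.18] 13.83
-0.6 [-0.6 -0.6] [-0.23  2.35 -0.3 ] 14.08
-1.3 [-0.6 -1.3] [-0.27  1.87  0.73] 14.33
-2.0 [-0.6 -2. ] [-0.6   1.95 -0.56] 14.58
-2.7 [-0.6 -2.7] [-0.22  1.55  0.11] 14.83
-3.4 [-0.6 -3.3] [-0.12  3.44 -0.32] 15.08
-4.1 [-0.6 -3.8] [-0.23  3.95  1.14] 15.33
-4.8 [-0.5 -4.3] [-0.8   5.73  1.19] 15.58
```

View pics/w6.png

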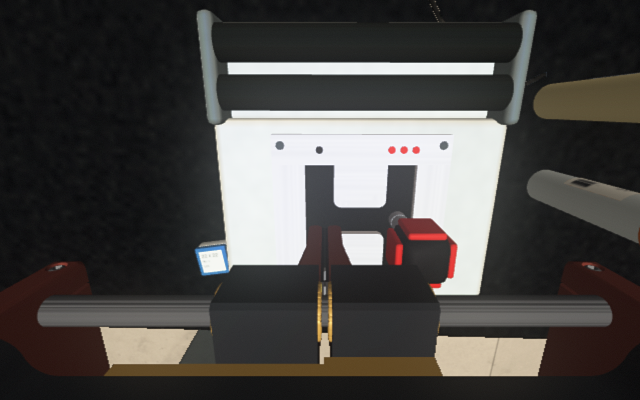

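```bash
python3 - <<'E'
from bench import *
from h import *
import pickle
move_l(M(-50,25,98),0.12)
move_l(M(-50,-28,98),0.12)
im=get_image("wrist"); print("knob",sidepads(im,-28),screws(im).mean(0))
for x in np.r_[-36,-27,-22,-15,-8,-2,1,np.arange(2,10,0.8)]:
    move_l(M(x,-28,98),0.04); s=state(); f=fm(s); print(round(x,1),toM(s["ee_pos"]).round(1),f.round(2),round(s["time"],2))
    if abs(f[0])>5 or abs(f[1])>8: break
im=get_image("wrist"); pickle.dump(im,open("w7.pkl","wb")); print("knob",sidepads(im,-28),screws(im)); cv2.imwrite("pics/w7.png",im["frame"])
E
```

```text
knob [(np.float64(-10.4), np.float64(8.7), np.float64(-14.0)), (np.float64(-9.9), np.float64(8.7), np.float64(-42.0))] [-0.6    0.075]
-36.0 [-35.8 -27.8] [1.13 0.24 0.04] 17.78
-27.0 [-26.9 -28. ] [-0.53  0.04  0.9 ] 18.16
-22.0 [-21.9 -28. ] [-1.18 -0.7   0.36] 18.43
-15.0 [-14.7 -28. ] [-0.97 -0.64  0.75] 18.76
-8.0 [ -7.7 -28. ] [-0.78  0.41  0.2 ] 19.08
-2.0 [ -1.7 -28. ] [-0.84 -0.06  0.05] 19.38
1.0 [  1.1 -28. ] [-1.63 -0.21 -0.1 ] 19.63
2.0 [  2. -28.] [-1.43 -0.73 -0.63] 19.88
2.8 [  2.8 -28. ] [-2.16 -1.4  -0.04] 20.13
3.6 [  3.6 -28. ] [-1.99 -0.99 -1.43] 20.38
4.4 [  4.4 -28. ] [-2.19 -0.16 -1.31] 20.63
5.2 [  5.3 -28. ] [-2.49 -0.16 -0.61] 20.88
6.0 [  5.9 -28. ] [-3.44 -0.5  -0.61] 21.13
6.8 [  6.5 -28. ] [-5.15 -0.51  0.56] 21.38
knob [(np.float64(22.1), np.float64(41.5), np.float64(-14.0)), (np.float64(22.6), np.float64(41.5), np.float64(-42.0))] [[ 52.4  54.3]
 [ 52.5 -54.1]
 [-54.5  53.2]
 [-53.5 -54.4]]
```

View pics/w7.png

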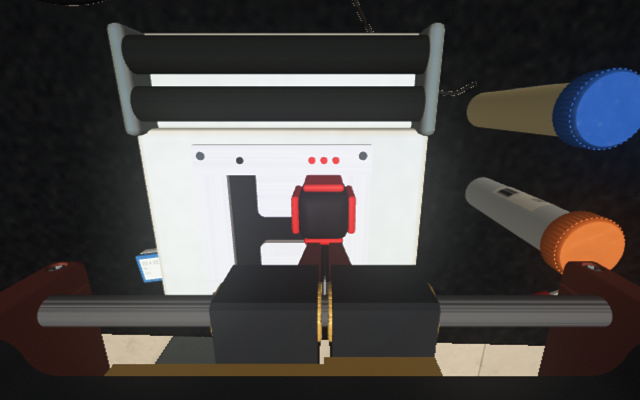

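Knob stands at x ≈ +32.4 mm, at the stop in the far right slot. I'll withdraw and check.

```bash
python3 - <<'E'
from bench import *
from h import *
import pickle
move_l(M(-45,-28,98),0.1)
move_l(M(-70,-28,200),0.15)
hold(0.3)
im=get_image("wrist"); print("knob",sidepads(im,-28),screws(im).mean(0)); cv2.imwrite("pics/w8.png",im["frame"])
im=get_image("top"); cv2.imwrite("pics/t8.png",im["frame"])
s=state(); print(s["time"],fm(s),s["ee_pos"])
E
```

```text
knob [(np.float64(22.3), np.float64(40.5), np.float64(-14.1)), (np.float64(22.3), np.float64(40.5), np.float64(-41.8))] [-0.325  0.125]
23.35 [-0.79413499 -0.74601699 -1.04353736] [ 0.45135127 -0.21163799  0.19954871]
```

View pics/w8.png

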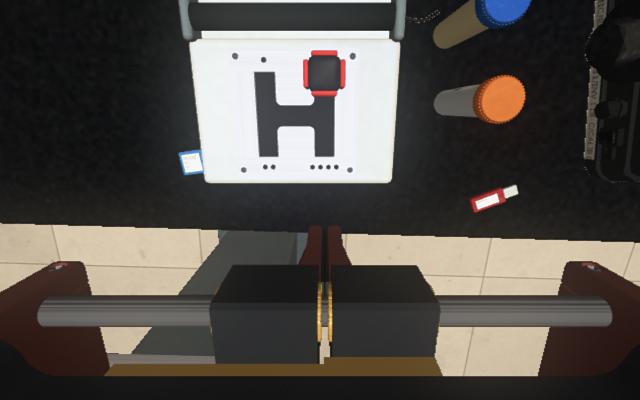

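View pics/t8.png

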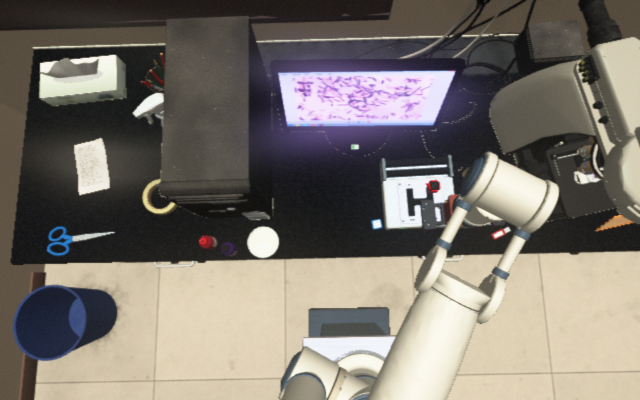

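The wrist picture shows the knob at (324,74), covering the far right slot. The tubes and box stand where they were, and the hand is clear.

```bash
python3 - <<'E'
from bench import *
job_done(); print(state()["time"])
E
```

```text
the job is handed in; nothing more can be done
the job is handed in; nothing more can be done
```

The lever is in the third slot, far right, and I handed the job in with the robot's clock at about 23 s of the 48 s allowed. `job_done()` reports no verdict.

- **How it moved:** With the fingers closed, I pushed the near pad about 26 mm forward to the crossbar. I then pushed the left pad across to the right stop, and the near pad forward to the far stop. The knob was never pinched.
- **Forces:** I read the force after each step of the pushes. The highest reading was about 6 N, against the 40 N limit.
- **Final position:** After I withdrew, the wrist picture put the knob at about x = +31.7 mm and y = -28 mm in the mixer frame, against a stop at +32 mm. Before the last push the lever stood at the crossbar, so it never entered the fourth slot.
- **Bystanders:** The tubes, box, petri dish and bottles look unmoved and upright in the last pictures. The arm hides the tubes from the top camera, so I checked those in the wrist picture. I did this by eye and did not measure positions again.
- **Disagreement:** The first estimate of the mixer's position differed by about 2 mm between the top and wrist cameras. I placed the lever against the gate plate's screws as seen by the wrist camera.

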